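# Clear the hall turntable and share out the cedar balls

## Task

Clear the turntable on the hall console: put the car keys, garage remote and bottle opener lying on it into the dark wood valet tray, and lift the grey shaker off by its orange bar and shake all its cedar balls out over the three-bay glove tray, at least two in each bay (move stray balls over by hand if need be). Stand the empty shaker upright on the middle of the cork mat, and leave the phone stand, umbrella and shoe horn alone.

Things in the scene. Friction and masses are not known exactly. Their poses are not given: they have to be found in the camera images.
- turntable: freely spinning wooden turntable, platter 340 mm across, flat top 45 mm above the console; origin on its axis at the console surface. It turns on its upright axis at the lightest touch, carrying what lies on it. The shaker and three or four of key_a, key_b, remote and opener start on it.
- shaker: grey plastic shaker, 150 mm long (x), 66 wide (y), walls 55 high, 4 thick; open on top and at its -x end (mouth), closed at +x. Origin: centre of its underside, z up. Its floor climbs 9 degrees, from 6 mm high at the back to 29 at the mouth: level, it keeps the balls; tip the mouth down over 9 degrees and they roll out. 0.18 to 0.29 kg. Grip its orange bar from above.
- shaker_handle (a point): centre of the orange bar that spans the shaker along y, over its middle, 74 mm above its underside; bar 18 mm thick (x), 20 mm high, 58 mm free length between the side posts: close the fingers along x. Axes as the shaker.
- shaker_mouth (a point): middle of the front edge of the shaker floor, 75 mm towards -x from the shaker origin and 29 mm above its underside, where the balls roll out
- glove_tray: fixed wooden tray, three open bays in a row along its y; 260 mm (y) by 130 (x), walls 50 high, 5 thick; each bay 80 (y) by 120 (x) inside, bay centres at y = -85, 0, +85 mm. The cork floor is a shallow V, 6 mm high along x = 0, rising 8 degrees towards both long walls, so balls gather on that line. Origin: centre of its underside.
- valet_tray: fixed dark wood valet tray for keys, 175 mm (x) by 160 mm (y), floor 5 mm thick, walls 5 mm thick with the rim 16 mm above the console; origin: centre of its underside
- cork_mat: fixed flat cork mat, 170 mm (x) by 110 mm (y), 4 mm thick, where the empty shaker belongs; origin: centre of its underside
- key_a: black folding car key, 70 mm long (x, plus an 11 mm ring at -x that is only seen), 36 mm wide (y), 15 mm thick, 60 g; origin: centre of its underside. May be absent.
- key_b: blue folding car key, same size as key_a; origin: centre of its underside. May be absent.
- remote: white garage door remote with a green button, 64 mm long (x), 38 mm wide (y), 14 mm thick, 50 g; origin: centre of its underside. May be absent.
- opener: flat steel bottle opener, 85 mm long (x), 8 mm thick; handle 26 mm wide (y) from x = -42 to +12 mm, ring-shaped head 36 mm wide at +x; 80 g; origin: middle of its underside. Grip the handle near x = -12 mm. May be absent.
- phone_stand: clear acrylic phone stand, 90 x 75 mm, 110 mm high; leave it alone; origin: centre of its underside
- umbrella: compact black umbrella lying along its y, 260 mm long, 50 mm thick; leave it alone; origin: underside near the middle
- shoe_horn: grey plastic shoe horn lying along its y, 210 mm long, 44 mm wide; leave it alone; origin: underside near the middle
- ball0: reddish cedar wood ball, 26 mm across, 10 g, in the shaker at the start; origin: its centre (its axes turn as it rolls).
- ball1: reddish cedar wood ball, 26 mm across, 10 g, in the shaker at the start; origin: its centre (its axes turn as it rolls).
- ball2: reddish cedar wood ball, 26 mm across, 10 g, in the shaker at the start; origin: its centre (its axes turn as it rolls).
- ball3: reddish cedar wood ball, 26 mm across, 10 g, in the shaker at the start; origin: its centre (its axes turn as it rolls).
- ball4: reddish cedar wood ball, 26 mm across, 10 g, in the shaker at the start; origin: its centre (its axes turn as it rolls).
- ball5: reddish cedar wood ball, 26 mm across, 10 g, in the shaker at the start; origin: its centre (its axes turn as it rolls).
- ball6: reddish cedar wood ball, 26 mm across, 10 g, in the shaker at the start; origin: its centre (its axes turn as it rolls).
- ball7: reddish cedar wood ball, 26 mm across, 10 g, in the shaker at the start; origin: its centre (its axes turn as it rolls). May be absent.
- ball8: reddish cedar wood ball, 26 mm across, 10 g, in the shaker at the start; origin: its centre (its axes turn as it rolls). May be absent.

How it is judged:
By the outcome, as a careful person would: the job done as asked, in the order asked, and still so for the second after the job is handed in, with the robot touching nothing.
Of key_a, key_b, remote, opener only 3 to 4 are there at a start; the rules pass over those that are not, and their reading is None.
Of ball7, ball8 only 1 to 2 are there at a start; the rules pass over those that are not, and their reading is None.
At some moment in a run one of key_a, key_b, remote, opener may be knocked a few centimetres aside while the robot is not near it.
It also fails if it takes over 192 s, if anything falls off the work surface, if the arm or the gripper's body presses on something with over 40 N, if the wrist force passes 120 N, or if a joint passes its speed limit or range.

## Robot

A 7-joint arm with a two-finger parallel gripper is mounted at the origin on the work surface. World frame = base frame: x ahead of the robot, y to its left, z up, the work surface at z = 0. Lengths are in mm, angles in rad, forces in N, time in s.
With the tool pointing down it reaches from about 350 to 900 mm from the base axis. Payload 7.2 kg.
Tool frame: the origin (TCP) lies where the fingers leave the gripper's body, on its centre line; the fingertips stand 73 mm ahead of it and the grasp point (between the pads) lies 54 mm ahead of it; z points along the fingers, y is the line along which they close (so a half turn about z gives the same grasp; the last joint's range is limited). The gripper opens to 85 mm and grips with 20 to 120 N. Pads are 22 mm wide; open, the fingers measure 114 mm over their backs; the gripper's body (76 mm by 85 mm) begins 54 mm behind the grasp point. The pads swing forward as they close: fully open they stand 13 mm farther back than shut.
Start: joints at [1.163, 0.411, -0.013, 1.596, 0.006, 1.134, -0.082], TCP at [208.299, -589.269, 303.897] pointing down, gripper open.
Joint ranges: [-2.95, 2.95], [-0.29, 1.99], [-1.47, 1.44], [0.14, 2.54], [-1.03, 4.17], [0.13, 1.85], [-2.86, 2.86]. Speed limits (rad/s): [2.39, 2.39, 3.01, 3.01, 3.14, 3.14, 3.14].

## Interface

Orientations are given as a unit quaternion [x, y, z, w].
In Python, from cell import get_obs, vision, ctrl, models gives the robot as it stands.
- The arm moves only by the shell command python3 -m pendant 'ROWS' [FORCE]. ROWS is JSON, a list of rows, each a list of 3 entries, a list of its own where there are three numbers: the shift along the tool's x, y, z normalised to -1 to 1, where 1 is 0.25 m, then the turn, a rotation vector about the tool's x, y, z normalised to -1 to 1, where 1 is 1.5 rad, then the opening, from 0 (shut) to 1 (fully open). A call has 1 to 8 rows; each row shifts and turns the commanded pose from where the row before left it, along the tool's axes as they then stand; what a row does not reach is not made up. A row lasts 1/12 s, in which the tool goes at most 41.7 mm and 7.16 degrees, less where a joint would pass 70% of its speed; a pose out of reach is approached as far as the arm can. A call with a number of a shift or a turn outside -1 to 1 is refused whole. A call with a gripper value outside its range is refused whole. The fingers move at their own pace and stop on an object; FORCE is the grip in N (left out, the last holds). Time passes only in rows, so rows that do not move let the fingers close. It gives the time, the measured TCP pose, the force, the opening and the grip force at its end, in the units of the state.
- get_obs(): the state, without advancing time (a new reading comes with each control period).
- vision.capture(name): name is "side" or "top"; returns the picture (480x640x3 uint8, red, green, blue); there is no depth.
- vision.get_calibration(name): a dict with "K" (3x3 intrinsics, pixels), "R" (3x3) and "t" (3): a world point X has camera coordinates R X + t. Camera axes: x right, y down, z forward; pixel columns grow to the right and rows downward; lengths in mm; the calibration is good to about 2 mm. A picture is of the moment at which its call begins. get_calibration takes no time and is no camera call.
- ctrl.hand_in(): hands the job in; it is judged then, once.
Trained networks look in the newest picture that a camera, given by its name, has taken for a name from the list of things; names that differ only in an ending like _2 or _b are one class to them, and where a whole thing is asked for, a point or a joint stands for the part that bears it (a point fixed in the world has none). Each returns a list of dicts, best first, with "conf" (0 to 1); they miss things now and then, are a little off and sometimes report something else, mostly with a low value. They report only what shows in the picture. A call takes as long as a camera call.
- models.search_frame(target, camera): "location" ([x, y, z] in mm, in world coordinates, good to about 4 mm: the middle of the surface that is visible of it).
- models.silhouettes(target, camera): "pixels" (480x640 bool, what is visible of it).
- models.spot_point(target, camera): "location" ([x, y, z] in mm, in world coordinates, good to about 4 mm: a listed point, or the origin of a listed thing).
The state is a dict: "time_s": time; "qpos": joint angles; "joint_vel": joint speeds; "joint_efforts": joint torques, N m; "tool_pos": TCP position; "tcp_rot": TCP orientation; "contact_force": force on the tool from outside, world axes, zero at the start; "ft_torque": the same for the moment, N m; "gripper_width": finger opening in mm; "grasp_force": force on a finger pad.
Only numpy, scipy, OpenCV 4.12 (cv2) and the standard library are available. Lean on these libraries where they do the work, as an engineer would, in place of code of your own. Each camera call takes 0.05 s, during which the arm holds its last target. There are 200 camera calls.

## Working session

There is one attempt and no reset: what is moved stays moved. The work goes in short steps, Python scripts to look and compute and a shell command to move; the robot and the scene stay as the last step left them, time stands still between calls to the robot, and variables do not carry over. Pictures are saved under pics/ and viewed, at most 14 in all, crops included, and the job is handed in when it is done.

```bash
ls; mkdir -p pics
python3 - <<'E'
from cell import get_obs, vision, ctrl, models
import cv2
o=get_obs();print({k:o[k] for k in('time_s','tool_pos','tcp_rot','gripper_width')})
for c in('side','top'):
    im=vision.capture(c);cv2.imwrite(f'pics/{c}0.png',im[:,:,::-1]);k=vision.get_calibration(c);print(c,k['K'],-k['R'].T@k['t'],k['R'])
for n in['shaker_handle','shaker_mouth','shaker','turntable','glove_tray','valet_tray','cork_mat','key_a','key_b','remote','opener','phone_stand','umbrella','shoe_horn']:
  for c in('side','top'):
    r=models.spot_point(n,c);print(n,c,[(round(float(d['conf']),2),[round(float(v)) for v in d['location']]) for d in r[:3]])
E
```

```text
pics
{'time_s': 0.0, 'tool_pos': array([ 208.13070545, -588.91435534,  303.024412  ]), 'tcp_rot': array([ 9.85597426e-01,  1.69106515e-01, -2.09694003e-04, -8.10905474e-04]), 'gripper_width': 85.51446948848088}
side [[438.89140361   0.         327.4769829 ]
 [  0.         438.89140361 244.05860624]
 [  0.           0.           1.        ]] [486.65462248 525.92550199 760.41603142] [[-0.97202344 -0.23486908 -0.00263694]
 [-0.18035716  0.75351967 -0.63220203]
 [ 0.1504717  -0.6140396  -0.7747991 ]]
top [[599.86863817   0.         326.61627678]
 [  0.         599.86863817 241.91810467]
 [  0.           0.           1.        ]] [4.69577798e+02 1.58232789e-01 1.37330761e+03] [[-6.62068390e-04 -9.99991126e-01  4.16045633e-03]
 [-9.93665000e-01  1.90313296e-04 -1.12382523e-01]
 [ 1.12380734e-01 -4.20850475e-03 -9.93656308e-01]]
shaker_handle side [(0.72, [524, 231, 118]), (0.59, [498, 308, -4]), (0.3, [526, 232, 45])]
shaker_handle top [(0.72, [530, 233, 112]), (0.36, [442, 377, 42])]
shaker_mouth side [(0.92, [458, 208, 70]), (0.54, [512, 237, 79])]
shaker_mouth top [(0.83, [454, 204, 71]
[... 656 characters left out ...]
10, 1])]
key_b side [(0.95, [400, 312, 52]), (0.91, [574, 357, 47])]
key_b top [(0.97, [576, 355, 48]), (0.59, [400, 310, 42]), (0.37, [672, 10, 1])]
remote side []
remote top [(0.73, [442, 378, 44]), (0.55, [528, 227, 43]), (0.48, [500, 304, 2])]
opener side []
opener top [(0.58, [517, 402, 46])]
phone_stand side [(0.56, [808, 36, -1]), (0.32, [526, 232, 46])]
phone_stand top [(0.69, [807, 31, 0]), (0.67, [484, -292, 0]), (0.22, [553, 260, 74])]
umbrella side [(0.65, [498, 308, -1]), (0.63, [753, -273, 4])]
umbrella top [(0.97, [754, -266, -3]), (0.56, [452, 207, 73]), (0.24, [808, 29, 4])]
shoe_horn side [(0.73, [759, 271, -3]), (0.28, [577, 262, 64])]
shoe_horn top [(0.79, [760, 273, 2])]
```

View pics/top0.png

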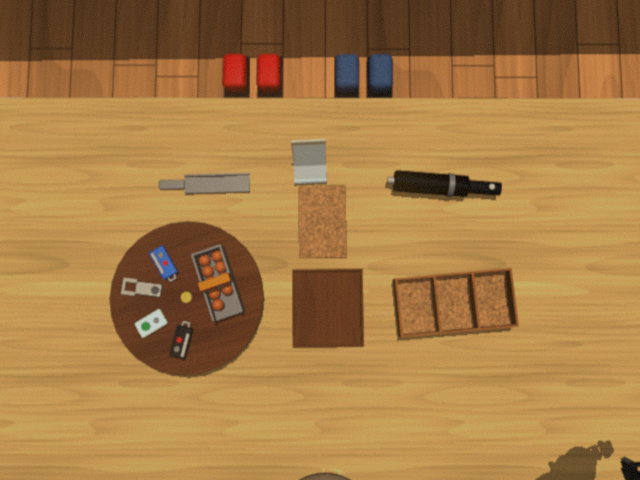

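View pics/side0.png

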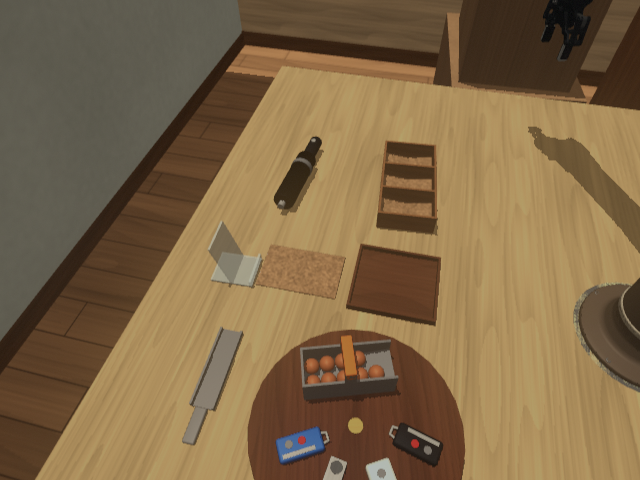

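The top view shows the turntable at (187,298) with the shaker at (218,284). Blue key (163,262), opener (142,289), remote (151,323) and black key (181,341) are all on the platter. The valet tray is at (328,308), the mat at (322,221) and the glove tray at (455,303). Next I'll measure orientations and triangulate heights.

```bash
cat > h.py <<'E'
from cell import get_obs, vision, ctrl, models
import numpy as np, cv2
from scipy.spatial.transform import Rotation as Ro
def plane(uv,z,c='top'):
    k=vision.get_calibration(c);uv=np.atleast_2d(uv).astype(float)
    d=np.c_[uv,np.ones(len(uv))]@np.linalg.inv(k['K']).T@k['R'];o=-k['R'].T@k['t']
    return o+d*((z-o[2])/d[:,2])[:,None]
def rays(uv1,uv2):
    o=[];D=[]
    for c,uv in(('top',uv1),('side',uv2)):
        p=plane(uv,0,c)[0];k=vision.get_calibration(c);oo=-k['R'].T@k['t'];d=p-oo;o.append(oo);D.append(d/np.linalg.norm(d))
    M=[np.eye(3)-np.outer(d,d) for d in D]
    return np.linalg.solve(M[0]+M[1],M[0]@o[0]+M[1]@o[1])
def rect(mask,z,c='top'):
    ys,xs=np.nonzero(mask);P=plane(np.c_[xs,ys],z,c)[:,:2].astype(np.float32)
    (cx,cy),(w,h),a=cv2.minAreaRect(P)
    if w<h:w,h,a=h,w,a+90
    return round(cx),round(cy),round(w),round(h),round((a+90)%180-90,1)
def sil(n,z,c='top',m=3):
    return [(round(float(d['conf']),2),rect(d['pixels'],z,c)) for d in models.silhouettes(n,c)[:m] if d['pixels'].sum()>20]
def pose():
    o=get_obs();R=Ro.from_quat(o['tcp_rot']).as_matrix();return o,R
def goto(x,y,z,yaw):
    """relative move to a tool-down pose; turn first (norm about z), then shift in new tool axes, normalised"""
    o,R=pose();y0=np.degrees(np.arctan2(R[1,0],R[0,0]));dy=(yaw-y0+180)%360-180
    G=Ro.from_euler('z',yaw,degrees=True).as_matrix()@np.diag([1,-1,-1.])
    d=G.T@(np.array([x,y,z])-o['tool_pos'])/250
    print('now',o['tool_pos'].round(1),'yaw',round(y0,1),'q7',round(o['qpos'][6],2),'w',round(o['gripper_width'],1),'F',round(o['grasp_force'],1),'t',round(o['time_s'],1),'tilt',np.round(R[:,2],3))
    print('-> turn z',round(-np.radians(dy)/1.5,4),'then shift',d.round(4))
E
python3 - <<'E'
from h import *
for c in('top','side'):vision.capture(c)
im=vision.capture('top');cv2.imwrite('pics/tt.png',cv2.resize(im[215:380,105:270],None,fx=3.6,fy=3.6,interpolation=3)[:,:,::-1])
for n,z in(('key_a',60),('remote',59),('opener',53),('shaker',90),('valet_tray',16),('cork_mat',4),('glove_tray',50),('turntable',45)):print(n,sil(n,z))
for n in('key_a','remote','opener','shaker_handle'):
  print(n,*[[(round(float(d['conf']),2),np.round(d['location']).tolist()) for d in models.search_frame(n,c)[:2]] for c in('top','side')])
# heights by centroid rays (blue/black key, orange bar, mat) in two views
def cents(n):
  for c in('top','side'):
    print(n,c,[(round(float(d['conf']),2),np.round(np.argwhere(d['pixels']).mean(0)[::-1],1).tolist()) for d in models.silhouettes(n,c)[:3]])
for n in('key_a','remote','valet_tray','cork_mat','glove_tray'):cents(n)
def orange(c):
  h=cv2.cvtColor(vision.capture(c),cv2.COLOR_RGB2HSV);m=cv2.inRange(h,(8,200,170),(16,255,255));n,l,s,ce=cv2.connectedComponentsWithStats(m);i=1+s[1:,4].argmax();print(c,s[i],ce[i]);return ce[i]
print('bar',rays(orange('top'),orange('side')))
E
```

```text
key_a [(0.85, (406, 309, 79, 39, -14.6)), (0.7, (530, 234, 158, 78, 18.8)), (0.64, (572, 352, 75, 38, 33.1))]
remote [(0.64, (443, 376, 64, 38, -58.7))]
opener [(0.75, (515, 402, 86, 35, 80.6)), (0.47, (580, 265, 25, 24, -44.3))]
shaker [(0.61, (528, 230, 154, 78, 19.3))]
valet_tray [(0.58, (476, -7, 175, 160, 0.3))]
cork_mat [(0.92, (675, 5, 170, 111, 0.0)), (0.75, (442, 391, 67, 40, -58.2))]
glove_tray [(0.56, (487, -287, 267, 130, -84.8)), (0.18, (531, 237, 157, 79, 18.9))]
turntable [(0.94, (500, 304, 336, 335, 72.1))]
key_a [(0.96, [397.0, 308.0, 61.0]), (0.69, [580.0, 354.0, 61.0])] [(0.85, [402.0, 312.0, 64.0]), (0.57, [574.0, 356.0, 60.0])]
remote [(0.95, [442.0, 376.0, 56.0]), (0.38, [811.0, 34.0, 30.0])] [(0.84, [449.0, 366.0, 62.0])]
opener [(0.69, [576.0, 353.0, 62.0]), (0.58, [516.0, 400.0, 53.0])] [(0.97, [512.0, 377.0, 47.0])]
shaker_handle [(0.93, [521.0, 225.0, 72.0]), (0.4, [761.0, 266.0, 5.0])] [(0.85, [517.0, 244.0, 80.0])]
key_a top [(0.85, [180.9, 340.5]), (0.7, [218.6, 284.6]), (0.64, [163.6, 262.4])]
key_a side [(0.84, [416.3, 443.3]), (0.65, [301.0, 445.0]), (0.29, [408.1, 187.3])]
remote top [(0.64, [150.6, 322.4])]
remote side [(0.81, [380.3, 470.4])]
valet_tray top [(0.58, [327.2, 307.3])]
valet_tray side [(0.64, [395.4, 284.5]), (0.19, [350.1, 369.2])]
cork_mat top [(0.92, [322.0, 220.6]), (0.75, [151.0, 322.3])]
cork_mat side [(0.76, [301.8, 271.4])]
glove_tray top [(0.56, [454.8, 302.0]), (0.18, [220.3, 285.2])]
glove_tray side [(0.67, [407.9, 187.6])]
top [199 273  31  17 215] [213.33488372 281.40930233]Traceback (most recent call last):
  File "<stdin>", line 14, in <module>
  File "<stdin>", line 13, in orange
ValueError: attempt to get argmax of an empty sequence
```

View pics/tt.png

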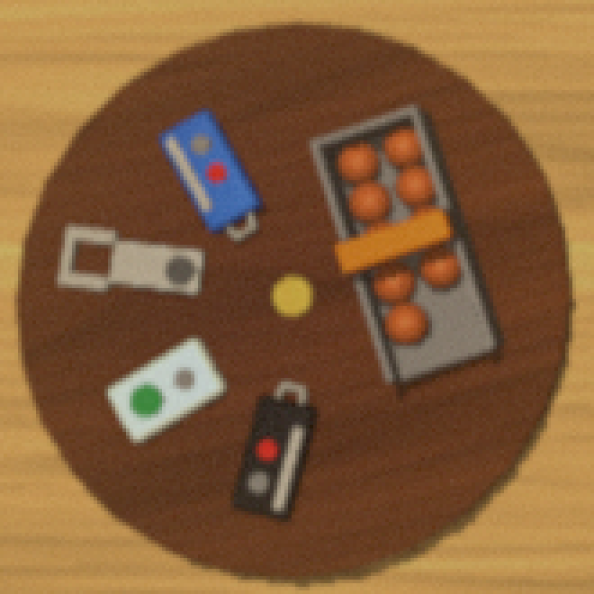

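```bash
python3 -m pendant '[[[0,0,0],[0,0,-0.082],1],[[0,0,0],[0,0,-0.082],1],[[0,0,0],[0,0,-0.082],1],[[0,0,0],[0,0,-0.082],1],[[0,0,0],[0,0,-0.082],0.75]]' 40
python3 -m pendant '[[[0,0,0],[0,0,-0.082],0.75],[[0,0,0],[0,0,-0.082],0.75],[[0,0,0],[0,0,-0.082],0.75],[[0,0,0],[0,0,-0.082],0.75],[[0,0,0],[0,0,-0.082],0.75]]'
python3 -m pendant '[[[0.15,0.075,0.016],[0,0,0],0.75],[[0.15,0.075,0.016],[0,0,0],0.75],[[0.15,0.075,0.016],[0,0,0],0.75],[[0.15,0.075,0.016],[0,0,0],0.75],[[0.15,0.075,0.016],[0,0,0],0.75],[[0.15,0.075,0.016],[0,0,0],0.75],[[0.15,0.075,0.016],[0,0,0],0.75]]'
python3 -m pendant '[[[0.15,0.075,0.016],[0,0,0],0.75],[[0.15,0.075,0.016],[0,0,0],0.75],[[0.15,0.075,0.016],[0,0,0],0.75],[[0.15,0.075,0.016],[0,0,0],0.75],[[0.15,0.075,0.016],[0,0,0],0.75],[[0.15,0.075,0.016],[0,0,0],0.75],[[0,0,0],[0,0,0],0.75]]'
python3 - <<'E'
from h import *
print('key z',rays((180.9,340.5),(416.3,443.3)),rays((163.6,262.4),(301,445)),'mat',rays((322,220.6),(301.8,271.4)),'valet',rays((327.2,307.3),(395.4,284.5)))
goto(401,310,200,165.4)
E
```

```text
time_s: 3.47
tool_pos: [208.3, -589.3, 303.9]
tcp_rot: [0.887, 0.462, -0.0, 0.0]
contact_force: [-0.1, -0.7, -0.4]
gripper_width: 75.5
grasp_force: 0.0
time_s: 3.88
tool_pos: [208.3, -589.3, 303.9]
tcp_rot: [0.705, 0.709, -0.0, 0.0]
contact_force: [-0.1, -0.6, 0.1]
gripper_width: 64.3
grasp_force: 0.0
time_s: 4.47
tool_pos: [338.9, -327.9, 276.3]
tcp_rot: [0.708, 0.707, -0.0, 0.0]
contact_force: [0.6, -0.1, -0.4]
gripper_width: 64.2
grasp_force: 0.0
time_s: 5.05
tool_pos: [452.9, -99.2, 252.8]
tcp_rot: [0.704, 0.71, 0.002, -0.0]
contact_force: [0.2, -0.1, 0.9]
gripper_width: 64.2
grasp_force: 0.0
key z [402.13354608 312.14840358  50.02140121] [572.70478417 355.23114567  47.5029274 ] mat [673.44198103   4.74157957  -6.37846191] valet [473.30636087  -6.84301969  -3.81446244]
now [452.9 -99.2 252.8] yaw 90.5 q7 -0.04 w 64.2 F 0.0 t 5.0 tilt [ 0.003  0.003 -1.   ]
-> turn z -0.8714 then shift [0.6135 1.5318 0.2111]
```

```bash
python3 -m pendant '[[[0,0,0],[0,0,-0.08],0.75],[[0,0,0],[0,0,-0.08],0.75],[[0,0,0],[0,0,-0.08],0.75],[[0,0,0],[0,0,-0.08],0.75],[[0,0,0],[0,0,-0.08],0.75],[[0,0,0],[0,0,-0.08],0.75],[[0,0,0],[0,0,-0.08],0.75]]' >/dev/null
python3 -m pendant '[[[0,0,0],[0,0,-0.08],0.75],[[0,0,0],[0,0,-0.08],0.75],[[0,0,0],[0,0,-0.08],0.75],[[0,0,0],[0,0,-0.071],0.75],[[0.0558,0.139,0.019],[0,0,0],0.75],[[0.0558,0.139,0.019],[0,0,0],0.75],[[0.0558,0.139,0.019],[0,0,0],0.75]]' >/dev/null
python3 -m pendant '[[[0.0558,0.139,0.019],[0,0,0],0.75],[[0.0558,0.139,0.019],[0,0,0],0.75],[[0.0558,0.139,0.019],[0,0,0],0.75],[[0.0558,0.139,0.019],[0,0,0],0.75],[[0.0558,0.139,0.019],[0,0,0],0.75],[[0.0558,0.139,0.019],[0,0,0],0.75],[[0.0558,0.139,0.019],[0,0,0],0.75],[[0.0558,0.139,0.019],[0,0,0],0.75]]' >/dev/null
python3 -m pendant '[[[0,0,0],[0,0,0],0.75],[[0,0,0],[0,0,0],0.75]]' >/dev/null
python3 -c "
from h import *
goto(401,310,120,165.4)"
```

```text
now [400.9 304.3 200. ] yaw 165.1 q7 0.16 w 63.8 F 0.0 t 7.0 tilt [-0.001  0.001 -1.   ]
-> turn z -0.0035 then shift [0.0053 0.0222 0.3201]
```

```bash
python3 -m pendant '[[[0.005,0.022,0.05],[0,0,0],0.75],[[0,0,0.1],[0,0,0],0.75],[[0,0,0.1],[0,0,0],0.75],[[0,0,0.05],[0,0,0],0.75],[[0,0,0.02],[0,0,0],0.75],[[0,0,0],[0,0,0],0.75]]'
python3 -m pendant '[[[0,0,0],[0,0,0],0.2],[[0,0,0],[0,0,0],0.2],[[0,0,0],[0,0,0],0.2],[[0,0,0],[0,0,0],0.2],[[0,0,0],[0,0,0],0.2],[[0,0,0],[0,0,0],0.2]]' 40
python3 -m pendant '[[[0,0,-0.04],[0,0,0],0.2],[[0,0,-0.1],[0,0,0],0.2],[[0,0,-0.13],[0,0,0],0.2],[[0,0,-0.13],[0,0,0],0.2],[[0,0,0],[0,0,0],0.2]]'
python3 -c "
from h import *
goto(515,-40,230,180)"
```

```text
time_s: 7.55
tool_pos: [402.4, 306.4, 119.6]
tcp_rot: [0.133, 0.991, -0.001, -0.001]
contact_force: [0.1, 0.7, 1.2]
gripper_width: 64.1
grasp_force: 0.0
time_s: 8.05
tool_pos: [403.0, 308.1, 121.6]
tcp_rot: [0.132, 0.991, 0.001, 0.001]
contact_force: [-0.5, -0.6, 7.7]
gripper_width: 35.0
grasp_force: 40.5
time_s: 8.47
tool_pos: [403.6, 309.9, 226.5]
tcp_rot: [0.132, 0.991, 0.003, 0.003]
contact_force: [1.0, 1.6, -1.3]
gripper_width: 35.0
grasp_force: 40.2
now [403.6 309.9 226.5] yaw 164.8 q7 0.18 w 35.0 F 40.2 t 8.5 tilt [ 0.007  0.005 -1.   ]
-> turn z -0.1764 then shift [-0.4456 -1.3995 -0.0141]
```

```bash
python3 -m pendant '[[[0,0,0],[0,0,-0.059],0.2],[[0,0,0],[0,0,-0.059],0.2],[[0,0,0],[0,0,-0.059],0.2],[[-0.03,-0.09,0],[0,0,0],0.2],[[-0.0446,-0.14,0],[0,0,0],0.2],[[-0.0446,-0.14,0],[0,0,0],0.2],[[-0.0446,-0.14,0],[0,0,0],0.2],[[-0.0446,-0.14,0],[0,0,0],0.2]]' >/dev/null
python3 -m pendant '[[[-0.0446,-0.14,0],[0,0,0],0.2],[[-0.0446,-0.14,0],[0,0,0],0.2],[[-0.0446,-0.14,0],[0,0,0],0.2],[[-0.0446,-0.14,0],[0,0,0],0.2],[[-0.0446,-0.14,0],[0,0,0],0.2],[[-0.014,-0.05,0],[0,0,0],0.2],[[0,0,0],[0,0,0],0.2],[[0,0,0],[0,0,0],0.2]]' >/dev/null
python3 -c "
from h import *
goto(515,-40,84,180)"
```

```text
now [513.5 -42.9 220.4] yaw 179.9 q7 1.16 w 34.8 F 40.2 t 9.8 tilt [-0.  0. -1.]
-> turn z -0.0011 then shift [-0.0058  0.0114  0.5456]
```

Good; lower, release, rise, and re-measure the rest.

```bash
python3 -m pendant '[[[-0.006,0.011,0.08],[0,0,0],0.2],[[0,0,0.13],[0,0,0],0.2],[[0,0,0.13],[0,0,0],0.2],[[0,0,0.12],[0,0,0],0.2],[[0,0,0.06],[0,0,0],0.2],[[0,0,0.02],[0,0,0],0.2],[[0,0,0],[0,0,0],0.2],[[0,0,0],[0,0,0],0.2]]'
python3 -m pendant '[[[0,0,0],[0,0,0],0.53],[[0,0,0],[0,0,0],0.53],[[0,0,0],[0,0,0],0.53],[[0,0,-0.1],[0,0,0],0.53],[[0,0,-0.16],[0,0,0],0.53],[[0,0,-0.16],[0,0,0],0.75],[[0,0,-0.16],[0,0,0],0.75],[[0,0,0],[0,0,0],0.75]]'
python3 - <<'E'
from h import *
vision.capture('top');
for n,z in(('key_a',60),('remote',59),('opener',53)):print(n,sil(n,z),[(round(float(d['conf']),2),np.round(d['location']).tolist()) for d in models.spot_point(n,'top')[:4]])
goto(575,356,200,33)
E
```

```text
time_s: 10.47
tool_pos: [515.6, -38.4, 86.2]
tcp_rot: [-0.001, 1.0, 0.0, 0.001]
contact_force: [1.0, 0.2, 0.2]
gripper_width: 35.2
grasp_force: 40.2
time_s: 11.13
tool_pos: [518.4, -38.7, 237.8]
tcp_rot: [-0.0, 1.0, -0.001, 0.005]
contact_force: [1.3, 0.7, -0.1]
gripper_width: 63.9
grasp_force: 0.0
key_a [(0.88, (574, 353, 74, 40, 31.4))] [(0.69, [577.0, 356.0, 48.0])]
remote [(0.78, (443, 376, 66, 40, -58.8))] [(0.66, [438.0, 378.0, 44.0])]
opener [(0.56, (520, 400, 90, 36, 86.4))] [(0.61, [518.0, 401.0, 44.0])]
now [514.6 -39.8 229.1] yaw -180.0 q7 1.16 w 63.9 F 0.0 t 11.5 tilt [-0.002  0.    -1.   ]
-> turn z 1.7106 then shift [ 1.0648 -1.1961  0.1164]
```

```bash
python3 -m pendant '[[[0,0,0],[0,0,-0.0745],0.75],[[0,0,0],[0,0,-0.0745],0.75],[[0,0,0],[0,0,-0.0745],0.75],[[0,0,0],[0,0,-0.0745],0.75],[[0,0,0],[0,0,-0.0745],0.75],[[-0.095,0.1105,0],[0,0,0],0.75],[[-0.095,0.1105,0],[0,0,0],0.75],[[-0.095,0.1105,0],[0,0,0],0.75]]' >/dev/null
python3 -m pendant '[[[-0.095,0.1105,0],[0,0,0],0.75],[[-0.095,0.1105,0],[0,0,0],0.75],[[-0.095,0.1105,0],[0,0,0],0.75],[[-0.095,0.1105,0],[0,0,0],0.75],[[-0.095,0.1105,0],[0,0,0],0.75],[[-0.095,0.1105,0],[0,0,0],0.75],[[-0.095,0.1105,0],[0,0,0],0.75],[[-0.095,0.1105,0],[0,0,0],0.75]]' >/dev/null
python3 -m pendant '[[[0,0,0],[0,0,0],0.75],[[0,0,0],[0,0,0],0.75],[[0,0,0],[0,0,0],0.75]]' >/dev/null
python3 -c "
from h import *
goto(575,355,122,212)"
```

```text
now [575.  356.5 228.7] yaw -147.9 q7 1.06 w 63.8 F 0.0 t 13.1 tilt [-0.002 -0.001 -1.   ]
-> turn z 0.001 then shift [ 0.0033 -0.005   0.4268]
```

```bash
python3 -m pendant '[[[0.003,-0.005,0.08],[0,0,0],0.75],[[0,0,0.13],[0,0,0],0.75],[[0,0,0.12],[0,0,0],0.75],[[0,0,0.07],[0,0,0],0.75],[[0,0,0.025],[0,0,0],0.75],[[0,0,0],[0,0,0],0.75],[[0,0,0],[0,0,0],0.75]]'
python3 -m pendant '[[[0,0,0],[0,0,0],0.2],[[0,0,0],[0,0,0],0.2],[[0,0,0],[0,0,0],0.2],[[0,0,0],[0,0,0],0.2],[[0,0,0],[0,0,0],0.2],[[0,0,0],[0,0,0],0.2]]' 40
python3 -m pendant '[[[0,0,-0.04],[0,0,0],0.2],[[0,0,-0.1],[0,0,0],0.2],[[0,0,-0.13],[0,0,0],0.2],[[0,0,-0.16],[0,0,0],0.2],[[0,0,0],[0,0,0],0.2],[[0,0,0],[0,0,0],0.2]]'
python3 -c "
from h import *
goto(435,-40,230,180)"
```

```text
time_s: 13.65
tool_pos: [576.2, 354.4, 124.6]
tcp_rot: [-0.275, 0.961, 0.0, 0.0]
contact_force: [0.4, 0.2, 0.7]
gripper_width: 64.1
grasp_force: 0.0
time_s: 14.15
tool_pos: [576.1, 355.6, 125.8]
tcp_rot: [-0.276, 0.961, 0.0, 0.001]
contact_force: [-0.5, -0.6, 6.4]
gripper_width: 34.2
grasp_force: 40.1
time_s: 14.65
tool_pos: [576.2, 356.1, 235.2]
tcp_rot: [-0.276, 0.961, 0.001, 0.003]
contact_force: [-0.1, -1.0, -0.9]
gripper_width: 34.3
grasp_force: 40.2
now [576.2 356.1 235.2] yaw -148.0 q7 1.06 w 34.3 F 40.2 t 14.7 tilt [ 0.005  0.003 -1.   ]
-> turn z 0.3727 then shift [ 0.5648 -1.5843  0.021 ]
```

```bash
python3 -m pendant '[[[0,0,0],[0,0,0.0745],0.2],[[0,0,0],[0,0,0.0745],0.2],[[0,0,0],[0,0,0.0745],0.2],[[0,0,0],[0,0,0.0745],0.2],[[0,0,0],[0,0,0.0745],0.2],[[0.03,-0.09,0],[0,0,0],0.2],[[0.0513,-0.144,0],[0,0,0],0.2],[[0.0513,-0.144,0],[0,0,0],0.2]]' >/dev/null
python3 -m pendant '[[[0.0513,-0.144,0],[0,0,0],0.2],[[0.0513,-0.144,0],[0,0,0],0.2],[[0.0513,-0.144,0],[0,0,0],0.2],[[0.0513,-0.144,0],[0,0,0],0.2],[[0.0513,-0.144,0],[0,0,0],0.2],[[0.0513,-0.144,0],[0,0,0],0.2],[[0.0513,-0.144,0],[0,0,0],0.2],[[0.0513,-0.144,0],[0,0,0],0.2]]' >/dev/null
python3 -m pendant '[[[0.021,-0.054,0],[0,0,0],0.2],[[0,0,0],[0,0,0],0.2],[[0,0,0],[0,0,0],0.2],[[0,0,0],[0,0,0],0.2]]' >/dev/null
python3 - <<'E'
from h import *
im=vision.capture('top');cv2.imwrite('pics/v1.png',cv2.resize(im[180:380,105:405],None,fx=2.5,fy=2.5,interpolation=3)[:,:,::-1])
print(sil('key_a',20))
goto(435,-40,86,180)
E
```

```text
[(0.62, (517, -38, 74, 36, -0.3))]
now [435.  -39.6 231.4] yaw -179.9 q7 1.25 w 34.7 F 40.2 t 16.4 tilt [ 0.     0.001 -1.   ]
-> turn z 0.0016 then shift [-1.000e-04 -1.400e-03  5.817e-01]
```

View pics/v1.png

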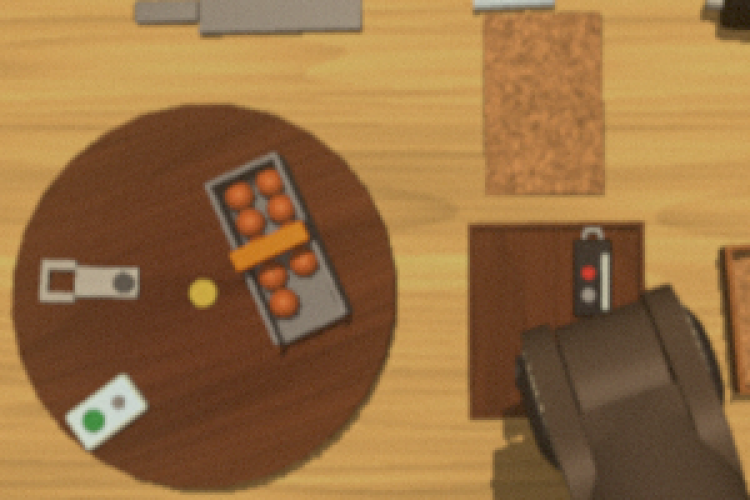

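The black key lies in the valet tray at crop (592,277). The remote has been knocked to crop (106,411) but is still on the platter. I'll set the blue key down and re-measure.

```bash
python3 -m pendant '[[[0,-0.001,0.08],[0,0,0],0.2],[[0,0,0.13],[0,0,0],0.2],[[0,0,0.13],[0,0,0],0.2],[[0,0,0.13],[0,0,0],0.2],[[0,0,0.08],[0,0,0],0.2],[[0,0,0.03],[0,0,0],0.2],[[0,0,0],[0,0,0],0.2],[[0,0,0],[0,0,0],0.2]]'
python3 -m pendant '[[[0,0,0],[0,0,0],0.53],[[0,0,0],[0,0,0],0.53],[[0,0,0],[0,0,0],0.53],[[0,0,-0.1],[0,0,0],0.53],[[0,0,-0.16],[0,0,0],0.53],[[0,0,-0.16],[0,0,0],0.75],[[0,0,-0.16],[0,0,0],0.75],[[0,0,0],[0,0,0],0.75]]'
python3 - <<'E'
from h import *
vision.capture('top');vision.capture('side')
for n,z in(('remote',59),('opener',53)):print(n,sil(n,z),[(round(float(d['conf']),2),np.round(d['location']).tolist()) for d in models.spot_point(n,'top')[:4]+models.spot_point(n,'side')[:2]])
goto(440,338,200,122)
E
```

```text
time_s: 17.08
tool_pos: [435.1, -39.9, 86.5]
tcp_rot: [-0.001, 1.0, 0.0, -0.0]
contact_force: [0.1, 0.4, -1.0]
gripper_width: 34.4
grasp_force: 45.2
time_s: 17.75
tool_pos: [437.7, -40.6, 238.0]
tcp_rot: [-0.0, 1.0, -0.001, 0.005]
contact_force: [0.9, -0.0, -0.1]
gripper_width: 64.2
grasp_force: 0.0
remote [(0.65, (395, 378, 68, 40, -51.0)), (0.61, (494, 230, 22, 21, 45.6))] [(0.69, [391.0, 381.0, 44.0]), (0.65, [476.0, -7.0, 2.0])]
opener [(0.64, (504, 404, 84, 35, 90.0))] []
now [434.1 -41.1 230.4] yaw -180.0 q7 1.25 w 63.8 F 0.0 t 18.1 tilt [-0.002  0.001 -1.   ]
-> turn z 0.6753 then shift [1.2736 0.8236 0.1218]
```

```bash
python3 -m pendant '[[[0,0,0],[0,0,0.0742],0.75],[[0,0,0],[0,0,0.0742],0.75],[[0,0,0],[0,0,0.0742],0.75],[[0,0,0],[0,0,0.0742],0.75],[[0,0,0],[0,0,0.0742],0.75],[[0,0,0],[0,0,0.0742],0.75],[[0,0,0],[0,0,0.0742],0.75],[[0,0,0],[0,0,0.0742],0.75]]' >/dev/null
python3 -m pendant '[[[0.1278,0.0847,0],[0,0,0],0.75],[[0.1278,0.0847,0],[0,0,0],0.75],[[0.1278,0.0847,0],[0,0,0],0.75],[[0.1278,0.0847,0],[0,0,0],0.75],[[0.1278,0.0847,0],[0,0,0],0.75],[[0.1278,0.0847,0],[0,0,0],0.75]]' >/dev/null
python3 -m pendant '[[[0.1278,0.0847,0],[0,0,0],0.75],[[0.1278,0.0847,0],[0,0,0],0.75],[[0.1278,0.0847,0],[0,0,0],0.75],[[0.1278,0.0847,0],[0,0,0],0.75],[[0.1278,0.0847,0],[0,0,0],0.75],[[0,0,0],[0,0,0],0.75],[[0,0,0],[0,0,0],0.75]]' >/dev/null
python3 -c "
from h import *
goto(394,379,123,129)"
```

```text
now [392.6 381.  230.3] yaw 129.3 q7 -0.54 w 63.9 F 0.0 t 19.9 tilt [-0.003  0.    -1.   ]
-> turn z 0.0036 then shift [-0.0099 -0.0007  0.4292]
```

```bash
python3 -m pendant '[[[-0.008,-0.001,0.08],[0,0,0],0.75],[[0,0,0.13],[0,0,0],0.75],[[0,0,0.12],[0,0,0],0.75],[[0,0,0.07],[0,0,0],0.75],[[0,0,0.029],[0,0,0],0.75],[[0,0,0],[0,0,0],0.75],[[0,0,0],[0,0,0],0.75]]'
python3 -m pendant '[[[0,0,0],[0,0,0],0.2],[[0,0,0],[0,0,0],0.2],[[0,0,0],[0,0,0],0.2],[[0,0,0],[0,0,0],0.2],[[0,0,0],[0,0,0],0.2],[[0,0,0],[0,0,0],0.2]]' 40
python3 -m pendant '[[[0,0,-0.04],[0,0,0],0.2],[[0,0,-0.1],[0,0,0],0.2],[[0,0,-0.13],[0,0,0],0.2],[[0,0,-0.16],[0,0,0],0.2],[[0,0,0],[0,0,0],0.2],[[0,0,0],[0,0,0],0.2]]'
python3 -c "
from h import *
goto(522,26,230,180)"
```

```text
time_s: 20.48
tool_pos: [395.9, 376.3, 124.4]
tcp_rot: [0.431, 0.902, -0.0, -0.0]
contact_force: [0.8, 0.5, 0.2]
gripper_width: 63.7
grasp_force: 0.0
time_s: 20.98
tool_pos: [396.4, 377.4, 125.8]
tcp_rot: [0.431, 0.903, 0.001, 0.001]
contact_force: [0.1, -0.4, 7.2]
gripper_width: 36.5
grasp_force: 40.3
time_s: 21.48
tool_pos: [396.2, 377.6, 234.8]
tcp_rot: [0.431, 0.903, 0.002, 0.001]
contact_force: [0.1, -1.1, -1.1]
gripper_width: 36.2
grasp_force: 40.3
now [396.2 377.6 234.8] yaw 129.0 q7 -0.53 w 36.2 F 40.3 t 21.5 tilt [ 0.004  0.003 -1.   ]
-> turn z -0.5936 then shift [-0.503  -1.4066  0.0192]
```

```bash
python3 -m pendant '[[[0,0,0],[0,0,-0.0742],0.2],[[0,0,0],[0,0,-0.0742],0.2],[[0,0,0],[0,0,-0.0742],0.2],[[0,0,0],[0,0,-0.0742],0.2],[[0,0,0],[0,0,-0.0742],0.2],[[0,0,0],[0,0,-0.0742],0.2],[[0,0,0],[0,0,-0.0742],0.2],[[0,0,0],[0,0,-0.0742],0.2]]' >/dev/null
python3 -m pendant '[[[-0.0457,-0.1279,0],[0,0,0],0.2],[[-0.0457,-0.1279,0],[0,0,0],0.2],[[-0.0457,-0.1279,0],[0,0,0],0.2],[[-0.0457,-0.1279,0],[0,0,0],0.2],[[-0.0457,-0.1279,0],[0,0,0],0.2],[[-0.0457,-0.1279,0],[0,0,0],0.2]]' >/dev/null
python3 -m pendant '[[[-0.0457,-0.1279,0],[0,0,0],0.2],[[-0.0457,-0.1279,0],[0,0,0],0.2],[[-0.0457,-0.1279,0],[0,0,0],0.2],[[-0.0457,-0.1279,0],[0,0,0],0.2],[[-0.0457,-0.1279,0],[0,0,0],0.2],[[0,0,0],[0,0,0],0.2],[[0,0,0],[0,0,0],0.2],[[0,0,0],[0,0,0],0.2]]' >/dev/null
python3 -c "
from h import *
vision.capture('top');print(sil('key_a',20),sil('remote',160))
goto(522,26,86,180)"
```

```text
[(0.25, (565, 272, 21, 20, 1.2))] []
now [520.8  26.4 231.7] yaw -179.8 q7 0.95 w 36.3 F 40.3 t 23.5 tilt [-0.  0. -1.]
-> turn z 0.0018 then shift [-0.0047 -0.0017  0.5827]
```

```bash
python3 -m pendant '[[[-0.004,-0.001,0.08],[0,0,0],0.2],[[0,0,0.13],[0,0,0],0.2],[[0,0,0.13],[0,0,0],0.2],[[0,0,0.13],[0,0,0],0.2],[[0,0,0.08],[0,0,0],0.2],[[0,0,0.03],[0,0,0],0.2],[[0,0,0],[0,0,0],0.2],[[0,0,0],[0,0,0],0.2]]'
python3 -m pendant '[[[0,0,0],[0,0,0],0.53],[[0,0,0],[0,0,0],0.53],[[0,0,0],[0,0,0],0.53],[[0,0,-0.1],[0,0,0],0.53],[[0,0,-0.16],[0,0,0],0.53],[[0,0,-0.16],[0,0,0],0.6],[[0,0,-0.16],[0,0,0],0.6],[[0,0,0],[0,0,0],0.6]]'
python3 - <<'E'
from h import *
vision.capture('top')
for n,z in(('opener',53),('shaker',90)):print(n,sil(n,z),[(round(float(d['conf']),2),np.round(d['location']).tolist()) for d in models.spot_point(n,'top')[:4]])
goto(504,390,230,90)
E
```

```text
time_s: 24.13
tool_pos: [522.4, 26.1, 87.0]
tcp_rot: [-0.001, 1.0, 0.0, 0.0]
contact_force: [-0.3, 0.2, -0.9]
gripper_width: 36.4
grasp_force: 44.0
time_s: 24.8
tool_pos: [525.1, 26.5, 239.0]
tcp_rot: [-0.0, 1.0, 0.0, 0.005]
contact_force: [1.4, 0.9, -1.0]
gripper_width: 51.5
grasp_force: 0.0
opener [(0.85, (505, 403, 86, 37, 90.0))] [(0.7, [505.0, 405.0, 41.0])]
shaker [(0.75, (540, 236, 157, 79, 28.0)), (0.53, (560, 259, 21, 19, 90.0)), (0.52, (503, 391, 84, 34, 90.0))] [(0.78, [538.0, 234.0, 45.0])]
now [521.8  24.4 230.8] yaw -180.0 q7 0.95 w 51.0 F 0.0 t 25.1 tilt [-0.002 -0.    -1.   ]
-> turn z 1.0472 then shift [ 1.4625 -0.071   0.0031]
```

```bash
python3 -m pendant '[[[0,0,0],[0,0,0.0806],0.6],[[0,0,0],[0,0,0.0806],0.6],[[0,0,0],[0,0,0.0806],0.6],[[0,0,0],[0,0,0.0806],0.6],[[0,0,0],[0,0,0.0806],0.6],[[0,0,0],[0,0,0.0806],0.6],[[0,0,0],[0,0,0.0806],0.6]]' >/dev/null
python3 -m pendant '[[[0,0,0],[0,0,0.0806],0.6],[[0,0,0],[0,0,0.0806],0.6],[[0,0,0],[0,0,0.0806],0.6],[[0,0,0],[0,0,0.0806],0.6],[[0,0,0],[0,0,0.0806],0.6],[[0,0,0],[0,0,0.0806],0.6]]' >/dev/null
python3 -m pendant '[[[0.1333,-0.0061,0],[0,0,0],0.6],[[0.1333,-0.0061,0],[0,0,0],0.6],[[0.1333,-0.0061,0],[0,0,0],0.6],[[0.1333,-0.0061,0],[0,0,0],0.6],[[0.1333,-0.0061,0],[0,0,0],0.6],[[0.1333,-0.0061,0],[0,0,0],0.6]]' >/dev/null
python3 -m pendant '[[[0.1333,-0.0061,0],[0,0,0],0.6],[[0.1333,-0.0061,0],[0,0,0],0.6],[[0.1333,-0.0061,0],[0,0,0],0.6],[[0.1333,-0.0061,0],[0,0,0],0.6],[[0.1333,-0.0061,0],[0,0,0],0.6],[[0,0,0],[0,0,0],0.6],[[0,0,0],[0,0,0],0.6]]' >/dev/null
python3 -c "
from h import *
goto(505,391,121,90)"
```

```text
now [503.9 393.6 229.8] yaw 90.2 q7 -1.06 w 51.4 F 0.0 t 27.2 tilt [-0.003 -0.001 -1.   ]
-> turn z 0.0026 then shift [-0.0103  0.0043  0.4351]
```

```bash
python3 -m pendant '[[[-0.01,0.004,0.08],[0,0,0],0.6],[[0,0,0.13],[0,0,0],0.6],[[0,0,0.12],[0,0,0],0.6],[[0,0,0.07],[0,0,0],0.6],[[0,0,0.037],[0,0,0],0.6],[[0,0,0],[0,0,0],0.6],[[0,0,0],[0,0,0],0.6]]'
python3 -m pendant '[[[0,0,0],[0,0,0],0.1],[[0,0,0],[0,0,0],0.1],[[0,0,0],[0,0,0],0.1],[[0,0,0],[0,0,0],0.1],[[0,0,0],[0,0,0],0.1],[[0,0,0],[0,0,0],0.1]]' 40
python3 -m pendant '[[[0,0,-0.04],[0,0,0],0.1],[[0,0,-0.1],[0,0,0],0.1],[[0,0,-0.13],[0,0,0],0.1],[[0,0,-0.16],[0,0,0],0.1],[[0,0,0],[0,0,0],0.1],[[0,0,0],[0,0,0],0.1]]'
python3 -c "
from h import *
goto(452,26,230,180)"
```

```text
time_s: 27.8
tool_pos: [507.1, 388.2, 122.4]
tcp_rot: [0.708, 0.707, -0.0, 0.0]
contact_force: [0.2, 0.3, -0.3]
gripper_width: 51.4
grasp_force: 0.0
time_s: 28.3
tool_pos: [507.6, 389.3, 124.3]
tcp_rot: [0.707, 0.707, 0.001, 0.0]
contact_force: [0.4, -1.1, 6.0]
gripper_width: 23.3
grasp_force: 39.0
time_s: 28.8
tool_pos: [507.5, 390.0, 233.6]
tcp_rot: [0.707, 0.707, 0.003, 0.0]
contact_force: [-0.5, -0.3, -1.7]
gripper_width: 23.0
grasp_force: 39.2
now [507.5 390.  233.6] yaw 90.0 q7 -1.06 w 23.0 F 39.2 t 28.8 tilt [ 0.005  0.003 -1.   ]
-> turn z -1.0476 then shift [ 0.2221 -1.4559  0.0146]
```

```bash
python3 -m pendant '[[[0,0,0],[0,0,-0.0806],0.1],[[0,0,0],[0,0,-0.0806],0.1],[[0,0,0],[0,0,-0.0806],0.1],[[0,0,0],[0,0,-0.0806],0.1],[[0,0,0],[0,0,-0.0806],0.1],[[0,0,0],[0,0,-0.0806],0.1],[[0,0,0],[0,0,-0.0806],0.1]]' >/dev/null
python3 -m pendant '[[[0,0,0],[0,0,-0.0806],0.1],[[0,0,0],[0,0,-0.0806],0.1],[[0,0,0],[0,0,-0.0806],0.1],[[0,0,0],[0,0,-0.0806],0.1],[[0,0,0],[0,0,-0.0806],0.1],[[0,0,0],[0,0,-0.0806],0.1]]' >/dev/null
python3 -m pendant '[[[0.0202,-0.1324,0],[0,0,0],0.1],[[0.0202,-0.1324,0],[0,0,0],0.1],[[0.0202,-0.1324,0],[0,0,0],0.1],[[0.0202,-0.1324,0],[0,0,0],0.1],[[0.0202,-0.1324,0],[0,0,0],0.1],[[0.0202,-0.1324,0],[0,0,0],0.1]]' >/dev/null
python3 -m pendant '[[[0.0202,-0.1324,0],[0,0,0],0.1],[[0.0202,-0.1324,0],[0,0,0],0.1],[[0.0202,-0.1324,0],[0,0,0],0.1],[[0.0202,-0.1324,0],[0,0,0],0.1],[[0.0202,-0.1324,0],[0,0,0],0.1],[[0,0,0],[0,0,0],0.1],[[0,0,0],[0,0,0],0.1],[[0,0,0],[0,0,0],0.1]]' >/dev/null
python3 -c "
from h import *
goto(452,26,87,180)"
```

```text
now [451.1  24.8 229.7] yaw 180.0 q7 0.88 w 23.1 F 39.3 t 31.1 tilt [-0.  0. -1.]
-> turn z -0.0003 then shift [-0.0036  0.0046  0.5709]
```

```bash
python3 -m pendant '[[[-0.003,0.004,0.08],[0,0,0],0.1],[[0,0,0.13],[0,0,0],0.1],[[0,0,0.13],[0,0,0],0.1],[[0,0,0.12],[0,0,0],0.1],[[0,0,0.08],[0,0,0],0.1],[[0,0,0.028],[0,0,0],0.1],[[0,0,0],[0,0,0],0.1],[[0,0,0],[0,0,0],0.1]]'
python3 -m pendant '[[[0,0,0],[0,0,0],0.42],[[0,0,0],[0,0,0],0.42],[[0,0,0],[0,0,0],0.42],[[0,0,-0.1],[0,0,0],0.42],[[0,0,-0.16],[0,0,0],0.42],[[0,0,-0.16],[0,0,0],0.7],[[0,0,-0.16],[0,0,0],0.7],[[0,0,0],[0,0,0],0.7]]' >/dev/null
python3 -m pendant '[[[0.16,-0.02,0],[0,0,0.08],0.6],[[0.14,0.06,0],[0,0,0.08],0.6],[[0,0,0],[0,0,0.08],0.6],[[0,0,0],[0,0,0.08],0.6],[[0,0,0],[0,0,0.08],0.6],[[0,0,0],[0,0,0.08],0.6],[[0,0,0],[0,0,0],0.6],[[0,0,0],[0,0,0],0.6]]' >/dev/null
python3 - <<'E'
from h import *
im=vision.capture('top');cv2.imwrite('pics/v2.png',cv2.resize(im[180:380,105:405],None,fx=2.5,fy=2.5,interpolation=3)[:,:,::-1]);vision.capture('side')
print(sil('shaker',90))
for c in('top','side'):
  for n in('shaker','shaker_handle','shaker_mouth'):print(c,n,[(round(float(d['conf']),2),np.round(d['location']).tolist()) for d in models.spot_point(n,c)[:2]])
goto(538,235,230,118)
E
```

```text
time_s: 31.72
tool_pos: [452.4, 27.3, 88.5]
tcp_rot: [-0.001, 1.0, 0.0, 0.0]
contact_force: [0.7, -1.2, 0.6]
gripper_width: 22.9
grasp_force: 39.3
[(0.87, (539, 235, 155, 79, 26.4))]
top shaker [(0.78, [537.0, 235.0, 43.0])]
top shaker_handle [(0.78, [538.0, 240.0, 116.0]), (0.62, [538.0, 235.0, 46.0])]
top shaker_mouth [(0.92, [470.0, 201.0, 71.0]), (0.4, [514.0, 24.0, 2.0])]
side shaker [(0.8, [536.0, 238.0, 45.0])]
side shaker_handle [(0.65, [534.0, 237.0, 117.0])]
side shaker_mouth [(0.71, [437.0, 30.0, -1.0]), (0.69, [471.0, 200.0, 71.0])]
now [379.1  39.8 232.9] yaw 138.8 q7 0.32 w 51.2 F 0.0 t 33.5 tilt [-0.  0. -1.]
-> turn z 0.2419 then shift [0.3911 0.9276 0.0114]
```

View pics/v2.png

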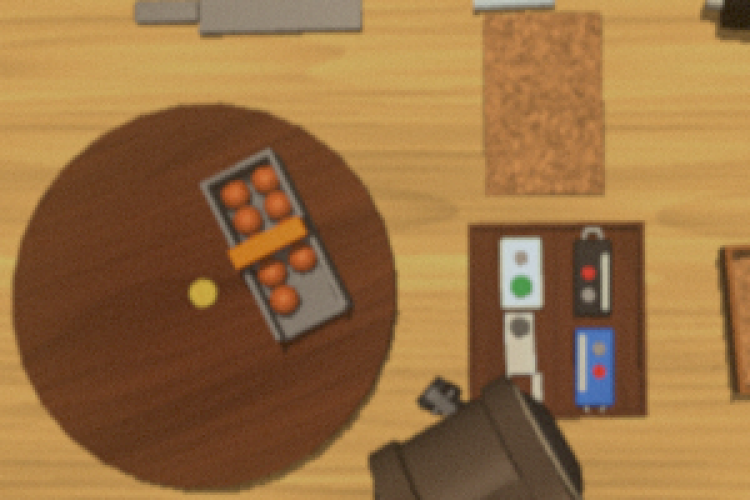

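All four things lie in the valet tray: remote (521,272), opener (519,345), black key (592,277), blue key (594,366). The shaker still has its balls, bar at crop (268,243). Next is the shaker.

```bash
python3 -m pendant '[[[0,0,0],[0,0,0.0634],0.6],[[0,0,0],[0,0,0.0634],0.6],[[0,0,0],[0,0,0.0634],0.6],[[0,0,0],[0,0,0.0634],0.6]]' >/dev/null
python3 -m pendant '[[[0.0588,0.1313,0],[0,0,0],0.6],[[0.0588,0.1313,0],[0,0,0],0.6],[[0.0588,0.1313,0],[0,0,0],0.6],[[0.0588,0.1313,0],[0,0,0],0.6],[[0.0588,0.1313,0],[0,0,0],0.6],[[0.0588,0.1313,0],[0,0,0],0.6],[[0.0588,0.1313,0],[0,0,0],0.6]]' >/dev/null
python3 -m pendant '[[[0,0,0],[0,0,0],0.6],[[0,0,0],[0,0,0],0.6],[[0,0,0],[0,0,0],0.6]]' >/dev/null
python3 -c "
from h import *
goto(537,236,175,117)"
```

```text
now [536.8 235.7 232.2] yaw 117.0 q7 -0.46 w 51.7 F 0.0 t 34.7 tilt [-0.002 -0.001 -1.   ]
-> turn z 0.0002 then shift [0.0008 0.0014 0.2289]
```

```bash
python3 -m pendant '[[[0,0,0.04],[0,0,0],0.6],[[0,0,0.08],[0,0,0],0.6],[[0,0,0.07],[0,0,0],0.6],[[0,0,0.038],[0,0,0],0.6],[[0,0,0],[0,0,0],0.6],[[0,0,0],[0,0,0],0.6]]'
python3 -m pendant '[[[0,0,0],[0,0,0],0],[[0,0,0],[0,0,0],0],[[0,0,0],[0,0,0],0],[[0,0,0],[0,0,0],0],[[0,0,0],[0,0,0],0],[[0,0,0],[0,0,0],0],[[0,0,0],[0,0,0],0],[[0,0,0],[0,0,0],0]]' 90
python3 -m pendant '[[[0,0,-0.02],[0,0,0],0],[[0,0,-0.03],[0,0,0],0],[[0,0,-0.05],[0,0,0],0],[[0,0,-0.07],[0,0,0],0],[[0,0,-0.08],[0,0,0],0],[[0,0,-0.06],[0,0,0],0],[[0,0,-0.03],[0,0,0],0],[[0,0,0],[0,0,0],0]]'
python3 - <<'E'
from h import *
im=vision.capture('side');cv2.imwrite('pics/s3.png',im[:,:,::-1])
for c in('side',):
  for n in('shaker_handle','shaker_mouth'):print(c,n,[(round(float(d['conf']),2),np.round(d['location']).tolist()) for d in models.spot_point(n,c)[:2]])
goto(590,-200,260,95)
E
```

```text
time_s: 35.17
tool_pos: [537.1, 235.0, 175.8]
tcp_rot: [0.523, 0.852, -0.0, -0.0]
contact_force: [-0.1, 0.1, 0.9]
gripper_width: 51.2
grasp_force: 0.0
time_s: 35.83
tool_pos: [537.8, 236.0, 177.2]
tcp_rot: [0.523, 0.852, 0.001, 0.001]
contact_force: [-0.3, -1.7, 5.7]
gripper_width: 16.3
grasp_force: 88.6
time_s: 36.5
tool_pos: [537.8, 236.3, 263.3]
tcp_rot: [0.523, 0.852, 0.001, 0.001]
contact_force: [0.2, 0.4, -3.5]
gripper_width: 16.5
grasp_force: 88.1
side shaker_handle [(0.64, [538.0, 235.0, 203.0]), (0.54, [473.0, -7.0, -0.0])]
side shaker_mouth [(0.95, [474.0, 202.0, 160.0]), (0.18, [597.0, 250.0, 150.0])]
now [537.  235.2 260.2] yaw 117.0 q7 -0.44 w 16.7 F 88.1 t 36.6 tilt [-0.001 -0.001 -1.   ]
-> turn z 0.2555 then shift [-1.7528e+00  5.9500e-02  7.0000e-04]
```

View pics/s3.png

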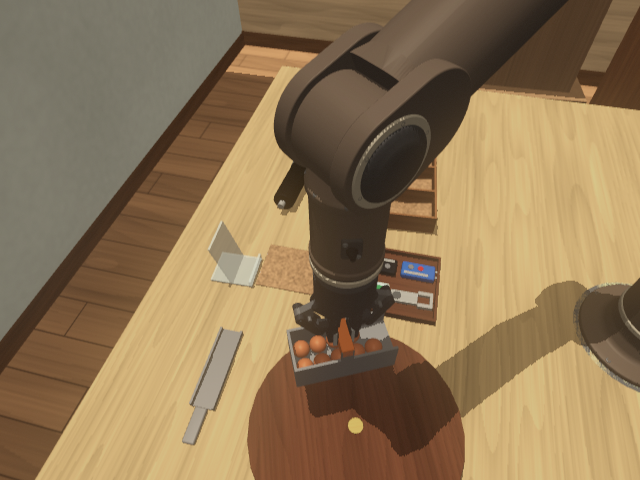

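The side view shows the shaker held upright at (345,350) with its balls inside. I'll carry it slowly to the near bay of the glove tray.

```bash
python3 -m pendant '[[[0,0,0],[0,0,0.03],0],[[0,0,0],[0,0,0.05],0],[[0,0,0],[0,0,0.05],0],[[0,0,0],[0,0,0.05],0],[[0,0,0],[0,0,0.05],0],[[0,0,0],[0,0,0.024],0],[[0,0,0],[0,0,0],0]]' >/dev/null
python3 -m pendant '[[[-0.03,0,0],[0,0,0],0],[[-0.06,-0.004,0],[0,0,0],0],[[-0.09,-0.008,0],[0,0,0],0],[[-0.1,-0.008,0],[0,0,0],0],[[-0.1,-0.008,0],[0,0,0],0],[[-0.1,-0.008,0],[0,0,0],0],[[-0.1,-0.008,0],[0,0,0],0],[[-0.1,-0.008,0],[0,0,0],0]]' >/dev/null
python3 -m pendant '[[[-0.1,-0.008,0],[0,0,0],0],[[-0.1,-0.008,0],[0,0,0],0],[[-0.1,-0.008,0],[0,0,0],0],[[-0.1,-0.008,0],[0,0,0],0],[[-0.1,-0.008,0],[0,0,0],0],[[-0.1,-0.008,0],[0,0,0],0],[[-0.1,-0.008,0],[0,0,0],0],[[-0.1,-0.008,0],[0,0,0],0]]' >/dev/null
python3 -m pendant '[[[-0.1,-0.008,0],[0,0,0],0],[[-0.09,-0.006,0],[0,0,0],0],[[-0.07,0,0],[0,0,0],0],[[-0.05,0,0],[0,0,0],0],[[-0.03,0,0],[0,0,0],0],[[0,0,0],[0,0,0],0],[[0,0,0],[0,0,0],0],[[0,0,0],[0,0,0],0]]' >/dev/null
python3 - <<'E'
from h import *
im=vision.capture('side');vision.capture('top')
for n in('shaker_handle','shaker_mouth','glove_tray'):
  for c in('side','top'):print(c,n,[(round(float(d['conf']),2),np.round(d['location']).tolist()) for d in models.spot_point(n,c)[:2]])
print(sil('glove_tray',50))
goto(544,-199,205,95.2)
E
```

```text
side shaker_handle [(0.68, [541.0, -216.0, 201.0])]
top shaker_handle [(0.87, [545.0, -218.0, 200.0])]
side shaker_mouth [(0.6, [471.0, -225.0, 155.0]), (0.3, [671.0, 4.0, 1.0])]
top shaker_mouth []
side glove_tray [(0.64, [486.0, -291.0, 1.0])]
top glove_tray [(0.31, [471.0, -228.0, 158.0])]
[(0.74, (481, -224, 139, 130, -84.8))]
now [ 545.7 -220.2  261. ] yaw 95.2 q7 0.05 w 16.2 F 88.1 t 39.7 tilt [ 0. -0. -1.]
-> turn z -0.0006 then shift [0.0849 0.001  0.2241]
```

```bash
python3 -m pendant '[[[0.03,0,0.03],[0,0,0],0],[[0.04,0.001,0.06],[0,0,0],0],[[0.015,0,0.07],[0,0,0],0],[[0,0,0.05],[0,0,0],0],[[0,0,0.014],[0,0,0],0],[[0,0,0],[0,0,0],0],[[0,0,0],[0,0,0],0],[[0,0,0],[0,0,0],0]]' 
python3 -m pendant '[[[0,0,0],[-0.0756,0,0],0],[[0,0,0],[-0.0756,0,0],0],[[0,0,0],[0,0,0],0],[[0,0,0],[0,0,0],0],[[0,0,0],[0,0,0],0],[[0,0,0],[0,0,0],0],[[0,0,0],[0.08,0,0],0],[[0,0,0],[0.0712,0,0],0]]'
python3 -m pendant '[[[0,0,-0.05],[0,0,0],0],[[0,0.04,-0.05],[0,0,0],0],[[0,0.07,0],[0,0,0],0],[[0,0.1,0],[0,0,0],0],[[0,0.1,0],[0,0,0],0],[[0,0.07,0],[0,0,0],0],[[0,0.03,0],[0,0,0],0],[[0,0,0],[0,0,0],0]]'
python3 - <<'E'
from h import *
im=vision.capture('top');cv2.imwrite('pics/p1.png',cv2.resize(im[200:370,370:540],None,fx=3.5,fy=3.5,interpolation=3)[:,:,::-1])
E
```

```text
time_s: 40.35
tool_pos: [544.5, -199.5, 205.7]
tcp_rot: [0.675, 0.738, 0.0, 0.001]
contact_force: [0.1, -0.8, -3.6]
gripper_width: 16.2
grasp_force: 88.2
time_s: 41.02
tool_pos: [543.7, -199.8, 205.7]
tcp_rot: [0.675, 0.738, -0.003, -0.002]
contact_force: [1.0, -0.0, -3.0]
gripper_width: 16.4
grasp_force: 88.8
time_s: 41.68
tool_pos: [647.8, -188.8, 230.3]
tcp_rot: [0.674, 0.739, 0.001, 0.0]
contact_force: [-0.5, 0.7, -3.3]
gripper_width: 16.6
grasp_force: 89.1
```

View pics/p1.png

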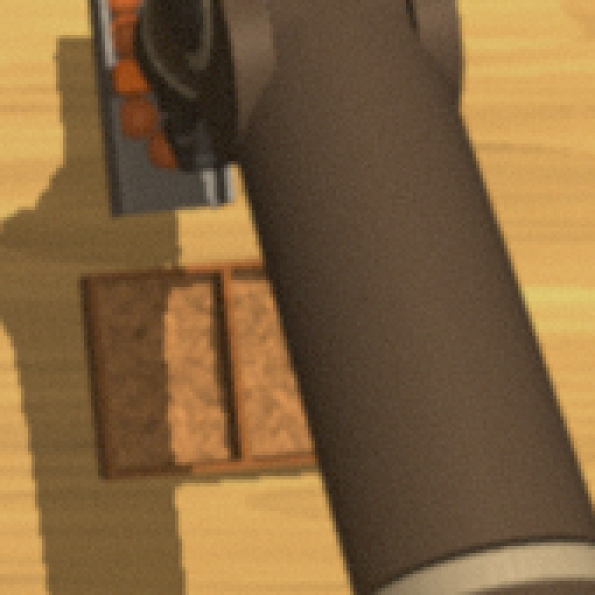

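No balls out yet; they sit at crop (140,117)/(162,150) in the shaker. Next pulse is longer.

```bash
python3 -m pendant '[[[0,-0.04,0.04],[0,0,0],0],[[0,-0.07,0.06],[0,0,0],0],[[0,-0.1,0],[0,0,0],0],[[0,-0.1,0],[0,0,0],0],[[0,-0.07,0],[0,0,0],0],[[0,-0.03,0],[0,0,0],0],[[0,0,0],[0,0,0],0],[[0,0,0],[0,0,0],0]]' 
python3 -m pendant '[[[0,0,0],[-0.0756,0,0],0],[[0,0,0],[-0.0756,0,0],0],[[0,0,0],[0,0,0],0],[[0,0,0],[0,0,0],0],[[0,0,0],[0,0,0],0],[[0,0,0],[0,0,0],0],[[0,0,0],[0,0,0],0],[[0,0,0],[0,0,0],0]]'
python3 -m pendant '[[[0,0,0],[0.08,0,0],0],[[0,0,0],[0.0712,0,0],0],[[0,0,0],[0,0,0],0],[[0,0,0],[0,0,0],0]]'
python3 -m pendant '[[[0,0,-0.05],[0,0,0],0],[[0,0.04,-0.05],[0,0,0],0],[[0,0.07,0],[0,0,0],0],[[0,0.1,0],[0,0,0],0],[[0,0.1,0],[0,0,0],0],[[0,0.07,0],[0,0,0],0],[[0,0.03,0],[0,0,0],0],[[0,0,0],[0,0,0],0]]'
cat >> h.py <<'E'
def balls(c='top'):
    im=vision.capture(c);h=cv2.cvtColor(cv2.GaussianBlur(im,(3,3),0),cv2.COLOR_RGB2HSV)
    m=cv2.inRange(h,(3,150,90),(11,255,255));n,l,s,ce=cv2.connectedComponentsWithStats(m)
    return im,[(s[i,4],np.round(ce[i]).astype(int).tolist(),plane(ce[i],22,c)[0,:2].round().tolist()) for i in range(1,n) if s[i,4]>15]
def blobs(c='top'):
    return [(round(float(d['conf']),2),int(d['pixels'].sum()),np.round(np.argwhere(d['pixels']).mean(0)[::-1]).astype(int).tolist()) for d in models.silhouettes('ball0',c)]
E
python3 - <<'E'
from h import *
for c in('top','side'):
  im,b=balls(c);print(c,b,blobs(c));cv2.imwrite(f'pics/p2{c}.png',im[:,:,::-1])
E
```

```text
time_s: 42.4
tool_pos: [544.0, -199.7, 205.7]
tcp_rot: [0.675, 0.738, 0.0, 0.001]
contact_force: [1.3, 0.1, -2.4]
gripper_width: 16.4
grasp_force: 89.1
time_s: 43.07
tool_pos: [544.7, -198.7, 205.0]
tcp_rot: [0.67, 0.734, 0.083, 0.076]
contact_force: [0.2, 0.6, -3.0]
gripper_width: 16.5
grasp_force: 89.3
time_s: 43.4
tool_pos: [545.6, -198.0, 204.6]
tcp_rot: [0.674, 0.739, 0.002, 0.001]
contact_force: [-0.7, -1.3, -3.3]
gripper_width: 16.5
grasp_force: 89.3
time_s: 44.07
tool_pos: [646.9, -189.6, 230.5]
tcp_rot: [0.675, 0.738, 0.001, 0.001]
contact_force: [0.4, 1.0, -3.2]
gripper_width: 16.0
grasp_force: 89.3
top [(np.int32(733), [234, 73], [1021.0, 211.0]), (np.int32(632), [268, 74], [1019.0, 131.0]), (np.int32(139), [405, 202], [715.0, -186.0]), (np.int32(87), [411, 233], [642.0, -197.0]), (np.int32(9060), [194, 301], [489.0, 292.0]), (np.int32(27), [225, 245], [615.0, 225.0]), (np.int32(28), [243, 253], [597.0, 184.0]), (np.int32(30), [248, 274], [549.0, 173.0]), (np.int32(1253), [341, 308], [472.0, -37.0]), (np.int32(16), [257, 282], [531.0, 150.0]), (np.int32(17), [297, 285], [5
[... 247 characters left out ...]
 [428, 308], [474.0, -234.0]), (np.int32(79), [135, 323], [441.0, 422.0]), (np.int32(18), [301, 321], [444.0, 51.0]), (np.int32(35), [132, 336], [413.0, 428.0]), (np.int32(16), [313, 336], [411.0, 25.0])] [(0.62, 73, [405, 209]), (0.59, 115, [411, 233]), (0.57, 98, [405, 198]), (0.56, 95, [428, 307]), (0.49, 459, [413, 179])]
side [(np.int32(127), [335, 152], [685.0, -366.0]), (np.int32(96), [317, 162], [721.0, -318.0]), (np.int32(17), [343, 166], [651.0, -317.0]), (np.int32(63), [409, 201], [474.0, -231.0]), (np.int32(22), [406, 211], [476.0, -198.0]), (np.int32(29), [378, 264], [516.0, -32.0]), (np.int32(20433), [363, 422], [486.0, 292.0])] [(0.59, 43, [310, 162]), (0.51, 110, [409, 202])]
```

```bash
python3 -c "
import cv2,numpy as np
a=cv2.imread('pics/p2top.png')[150:350,380:530];b=cv2.imread('pics/p2side.png')[120:260,270:470]
a=cv2.resize(a,(412,550),interpolation=3);b=cv2.resize(b,(385,270),interpolation=3)
c=np.zeros((550,797,3),np.uint8);c[:,:412]=a;c[:270,412:]=b;cv2.imwrite('pics/p2.png',c)"
```

```text
(no output)
```

View pics/p2.png

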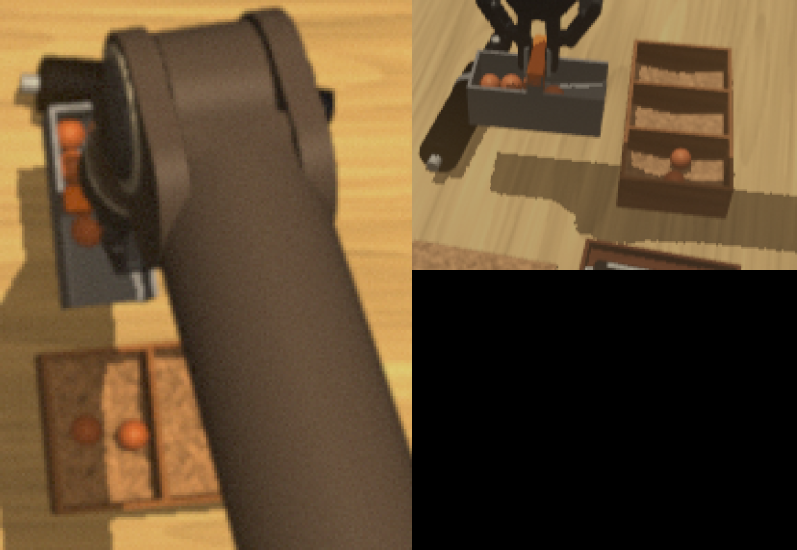

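Two balls are in the near bay (crop (87,430), (133,434)). Move on to the middle bay.

```bash
python3 -m pendant '[[[-0.04,-0.04,0],[0,0,0],0],[[-0.08,-0.07,0],[0,0,0],0],[[-0.1,-0.1,0],[0,0,0],0],[[-0.08,-0.1,0],[0,0,0],0],[[-0.04,-0.07,0.04],[0,0,0],0],[[0,-0.03,0.06],[0,0,0],0],[[0,0,0],[0,0,0],0],[[0,0,0],[0,0,0],0]]' 
python3 -m pendant '[[[0,0,0],[-0.0756,0,0],0],[[0,0,0],[-0.0756,0,0],0],[[0,0,0],[0,0,0],0],[[0,0,0],[0,0,0],0],[[0,0,0],[0,0,0],0],[[0,0,0],[0,0,0],0],[[0,0,0],[0,0,0],0],[[0,0,0],[0,0,0],0]]'
python3 -m pendant '[[[0,0,0],[0,0,0],0],[[0,0,0],[0.08,0,0],0],[[0,0,0],[0.0712,0,0],0],[[0,0,0],[0,0,0],0],[[0,0,0],[0,0,0],0]]'
python3 -m pendant '[[[0,0,-0.05],[0,0,0],0],[[0,0.04,-0.05],[0,0,0],0],[[0,0.07,0],[0,0,0],0],[[0,0.1,0],[0,0,0],0],[[0,0.1,0],[0,0,0],0],[[0,0.07,0],[0,0,0],0],[[0,0.03,0],[0,0,0],0],[[0,0,0],[0,0,0],0]]'
python3 - <<'E'
from h import *
for c in('top','side'):
  im,b=balls(c);print(c,b[2:] if c=='side' else [x for x in b if x[2][1]<-150],blobs(c));cv2.imwrite(f'pics/p3{c}.png',im[:,:,::-1])
a=cv2.imread('pics/p3top.png')[150:350,380:530];b=cv2.imread('pics/p3side.png')[120:260,270:470]
a=cv2.resize(a,(412,550),interpolation=3);b=cv2.resize(b,(385,270),interpolation=3)
c=np.zeros((550,797,3),np.uint8);c[:,:412]=a;c[:270,412:]=b;cv2.imwrite('pics/p3.png',c)
E
```

```text
time_s: 44.93
tool_pos: [550.2, -284.7, 204.9]
tcp_rot: [0.675, 0.738, -0.0, -0.0]
contact_force: [0.2, -0.0, -3.6]
gripper_width: 16.1
grasp_force: 89.3
time_s: 45.6
tool_pos: [552.4, -283.1, 205.1]
tcp_rot: [0.67, 0.734, 0.083, 0.076]
contact_force: [0.5, -0.0, -3.2]
gripper_width: 16.1
grasp_force: 89.4
time_s: 46.02
tool_pos: [553.3, -282.5, 204.7]
tcp_rot: [0.674, 0.739, 0.001, 0.001]
contact_force: [0.2, -0.1, -3.0]
gripper_width: 16.8
grasp_force: 89.5
time_s: 46.68
tool_pos: [654.5, -274.2, 230.4]
tcp_rot: [0.675, 0.738, 0.001, 0.001]
contact_force: [0.2, 0.5, -3.5]
gripper_width: 16.7
grasp_force: 89.5
top [(np.int32(88), [446, 195], [731.0, -280.0]), (np.int32(17), [455, 193], [736.0, -300.0]), (np.int32(111), [450, 211], [693.0, -286.0]), (np.int32(17), [449, 222], [669.0, -284.0]), (np.int32(59), [447, 297], [498.0, -276.0]), (np.int32(80), [460, 302], [488.0, -304.0]), (np.int32(44), [427, 305], [481.0, -231.0]), (np.int32(55), [410, 306], [477.0, -192.0])] [(0.66, 107, [447, 208]), (0.53, 90, [427, 304]), (0.49, 105, [411, 306]), (0.43, 83, [446, 195]), (0.42, 118, [446, 296])]
side [(np.int32(57), [407, 181], [487.0, -299.0]), (np.int32(41), [406, 201], [480.0, -230.0]), (np.int32(20), [406, 211], [477.0, -199.0]), (np.int32(28), [378, 264], [515.0, -32.0]), (np.int32(20244), [362, 422], [488.0, 292.0]), (np.int32(22), [349, 342], [538.0, 158.0]), (np.int32(29), [392, 344], [460.0, 143.0])] [(0.75, 4613, [408, 187]), (0.5, 66, [408, 181]), (0.4, 17, [406, 211])]
```

View pics/p3.png

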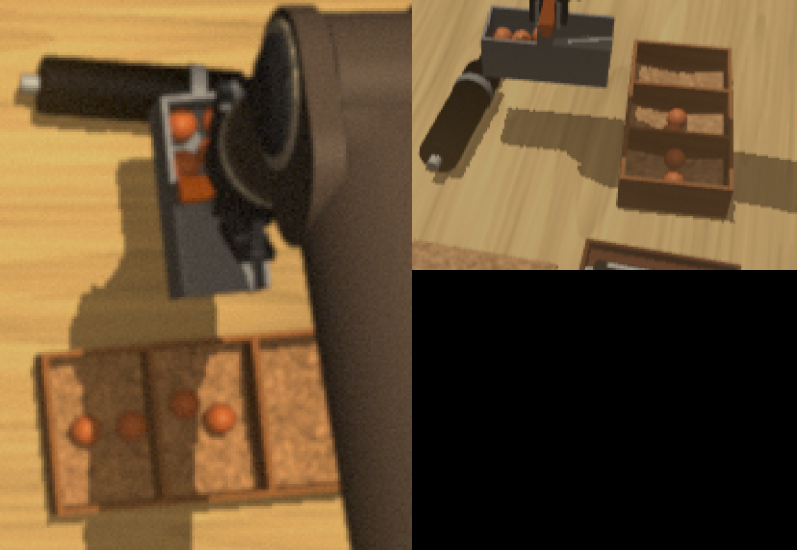

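Two in each of the first two bays. I'll empty the rest over the far bay, tipping further after a slow start.

```bash
python3 -m pendant '[[[-0.04,-0.04,0],[0,0,0],0],[[-0.08,-0.07,0],[0,0,0],0],[[-0.1,-0.1,0],[0,0,0],0],[[-0.08,-0.1,0],[0,0,0],0],[[-0.04,-0.07,0.04],[0,0,0],0],[[0,-0.03,0.05],[0,0,0],0],[[0,0,0],[0,0,0],0],[[0,0,0],[0,0,0],0]]' 
python3 -m pendant '[[[0,0,0],[-0.07,0,0],0],[[0,0,0],[-0.07,0,0],0],[[0,0,0],[0,0,0],0],[[0,0,0],[0,0,0],0],[[0,0,0],[0,0,0],0],[[0,0,0],[0,0,0],0],[[0,0,0],[0,0,0],0],[[0,0,0],[0,0,0],0]]' >/dev/null
python3 -m pendant '[[[0,0,0],[0,0,0],0],[[0,0,0],[0,0,0],0],[[0,0,0],[0,0,0],0],[[0,0,0],[0,0,0],0],[[0,0,0],[0,0,0],0],[[0,0,0],[0,0,0],0],[[0,0,0],[0,0,0],0],[[0,0,0],[0,0,0],0]]' >/dev/null
python3 -m pendant '[[[0,0,0],[-0.05,0,0],0],[[0,0,0],[-0.05,0,0],0],[[0,0,0],[0,0,0],0],[[0,0,0],[0,0,0],0],[[0,0,0],[0,0,0],0],[[0,0,0],[0,0,0],0],[[0,0,0],[0,0,0],0],[[0,0,0],[0,0,0],0]]'
python3 -m pendant '[[[0,0,0],[0.06,0,0],0],[[0,0,0],[0.06,0,0],0],[[0,0,0],[0.06,0,0],0],[[0,0,0],[0.06,0,0],0],[[0,0,0],[0,0,0],0],[[0,0,0],[0,0,0],0]]' >/dev/null
python3 -m pendant '[[[0,0,-0.05],[0,0,0],0],[[0,0.04,-0.05],[0,0,0],0],[[0,0.07,0],[0,0,0],0],[[0,0.1,0],[0,0,0],0],[[0,0.1,0],[0,0,0],0],[[0,0.07,0],[0,0,0],0],[[0,0.03,0],[0,0,0],0],[[0,0,0],[0,0,0],0]]'
python3 - <<'E'
from h import *
for c in('top','side'):
  im,b=balls(c);print(c,b[2:] if c=='side' else [x for x in b if x[2][1]<-150],blobs(c));cv2.imwrite(f'pics/p4{c}.png',im[:,:,::-1])
a=cv2.imread('pics/p4top.png')[150:350,380:530];b=cv2.imread('pics/p4side.png')[100:240,270:470]
a=cv2.resize(a,(412,550),interpolation=3);b=cv2.resize(b,(385,270),interpolation=3)
c=np.zeros((550,797,3),np.uint8);c[:,:412]=a;c[:270,412:]=b;cv2.imwrite('pics/p4.png',c)
E
```

```text
time_s: 47.55
tool_pos: [557.7, -369.5, 207.4]
tcp_rot: [0.675, 0.737, -0.0, -0.0]
contact_force: [0.7, 0.8, -2.0]
gripper_width: 16.3
grasp_force: 89.5
time_s: 49.55
tool_pos: [559.8, -368.0, 207.7]
tcp_rot: [0.663, 0.726, 0.132, 0.121]
contact_force: [-1.0, -0.5, -1.9]
gripper_width: 16.5
grasp_force: 89.7
time_s: 50.72
tool_pos: [662.0, -359.0, 232.8]
tcp_rot: [0.675, 0.738, 0.001, 0.0]
contact_force: [-1.7, -0.7, -3.1]
gripper_width: 16.5
grasp_force: 89.6
top [(np.int32(45), [492, 212], [692.0, -383.0]), (np.int32(31), [496, 217], [679.0, -392.0]), (np.int32(409), [494, 296], [500.0, -381.0]), (np.int32(71), [447, 303], [485.0, -275.0]), (np.int32(58), [460, 302], [487.0, -305.0]), (np.int32(83), [428, 304], [481.0, -233.0]), (np.int32(68), [411, 306], [478.0, -195.0])] [(0.64, 114, [499, 298]), (0.55, 104, [411, 306]), (0.53, 127, [488, 293]), (0.51, 76, [447, 302]), (0.5, 84, [428, 304]), (0.4, 94, [489, 305])]
side [(np.int32(19), [407, 180], [489.0, -304.0]), (np.int32(49), [406, 201], [481.0, -229.0]), (np.int32(20), [406, 210], [476.0, -201.0]), (np.int32(29), [378, 264], [516.0, -32.0]), (np.int32(19694), [361, 421], [489.0, 291.0]), (np.int32(39), [274, 408], [634.0, 303.0]), (np.int32(18), [261, 431], [643.0, 344.0]), (np.int32(25), [419, 467], [389.0, 337.0])] [(0.63, 69, [399, 154]), (0.62, 36, [409, 157]), (0.61, 43, [405, 211]), (0.59, 13, [404, 161]), (0.53, 43, [414, 162]), (0.53, 69, [406, 203]), (0.52, 83, [407, 181])]
```

View pics/p4.png

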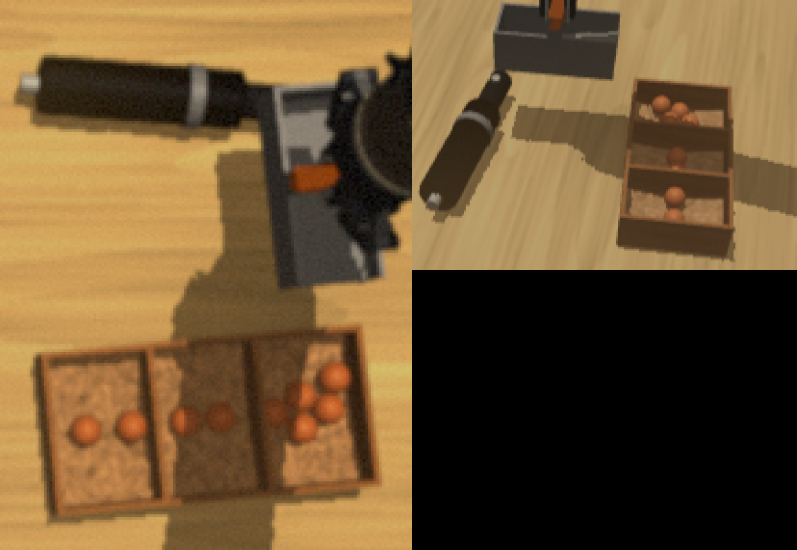

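The far bay holds five balls (crop (337,377), (300,395), (329,407), (302,426), (275,410)), so all nine are out as 2/2/5. The shaker is empty; now it goes to the mat.

```bash
python3 -m pendant '[[[0,0,-0.06],[0,0,0.03],0],[[0,0,-0.06],[0,0,0.03],0],[[0.05,0,0],[0,0,0],0],[[0.1,0.004,0],[0,0,0],0],[[0.1,0.004,0],[0,0,0],0],[[0.1,0.004,0],[0,0,0],0],[[0.1,0.004,0],[0,0,0],0],[[0.1,0.004,0],[0,0,0],0]]' >/dev/null
python3 -m pendant '[[[0.1,0.004,0],[0,0,0],0],[[0.1,0.004,0],[0,0,0],0],[[0.1,0.004,0],[0,0,0],0],[[0.1,0.004,0],[0,0,0],0],[[0.1,0.004,0],[0,0,0],0],[[0.1,0.004,0],[0,0,0],0],[[0.1,0,0],[0,0,0],0],[[0.1,0,0],[0,0,0],0]]' >/dev/null
python3 -m pendant '[[[0.07,0,0],[0,0,0],0],[[0.03,0,0],[0,0,0],0],[[0,0,0],[0,0,0],0],[[0,0,0],[0,0,0],0],[[0,0,0],[0,0,0],0]]' >/dev/null
python3 - <<'E'
from h import *
vision.capture('side');vision.capture('top')
for n in('shaker','shaker_handle','cork_mat'):
  for c in('side','top'):print(c,n,[(round(float(d['conf']),2),np.round(d['location']).tolist()) for d in models.spot_point(n,c)[:2]])
goto(674,6,140,90)
E
```

```text
side shaker [(0.98, [673.0, 3.0, 130.0])]
top shaker [(0.85, [672.0, -1.0, 128.0]), (0.33, [491.0, -347.0, 24.0])]
side shaker_handle [(0.79, [671.0, 1.0, 203.0])]
top shaker_handle []
side cork_mat [(0.76, [669.0, 7.0, 2.0]), (0.59, [487.0, -275.0, 18.0])]
top cork_mat [(0.72, [673.0, 10.0, -1.0])]
now [672.5   2.8 262.4] yaw 89.9 q7 -0.41 w 15.9 F 89.6 t 53.1 tilt [ 0. -0. -1.]
-> turn z -0.0006 then shift [0.0128 0.0061 0.4896]
```

```bash
python3 -m pendant '[[[0.015,0,0.05],[0,0,0],0],[[0,0,0.1],[0,0,0],0],[[0,0,0.12],[0,0,0],0],[[0,0,0.1],[0,0,0],0],[[0,0,0.07],[0,0,0],0],[[0,0,0.04],[0,0,0],0],[[0,0,0.01],[0,0,0],0],[[0,0,0],[0,0,0],0]]'
python3 -m pendant '[[[0,0,0.005],[0,0,0],0],[[0,0,0.005],[0,0,0],0],[[0,0,0],[0,0,0],0],[[0,0,0],[0,0,0],0]]'
python3 -c "
from h import *
vision.capture('side')
print([(round(float(d['conf']),2),np.round(d['location']).tolist()) for d in models.spot_point('shaker','side')[:2]])
goto(674,6,137,90)"
```

```text
time_s: 53.73
tool_pos: [672.2, 7.2, 139.3]
tcp_rot: [0.707, 0.707, -0.0, -0.0]
contact_force: [-0.2, 0.2, -1.6]
gripper_width: 16.1
grasp_force: 89.5
time_s: 54.07
tool_pos: [672.8, 6.9, 138.3]
tcp_rot: [0.707, 0.707, 0.0, 0.001]
contact_force: [-0.1, 0.0, -3.2]
gripper_width: 16.0
grasp_force: 89.5
[(0.77, [672.0, 11.0, 7.0])]
now [672.7   6.9 138. ] yaw 90.0 q7 -0.49 w 16.3 F 89.5 t 54.2 tilt [ 0.001 -0.    -1.   ]
-> turn z -0.0004 then shift [-0.0034  0.0054  0.0041]
```

```bash
for i in 1; do python3 -m pendant '[[[0,0,0.006],[0,0,0],0],[[0,0,0],[0,0,0],0],[[0,0,0],[0,0,0],0]]'; done
python3 -m pendant '[[[0,0,0.006],[0,0,0],0],[[0,0,0],[0,0,0],0],[[0,0,0],[0,0,0],0]]'
```

```text
time_s: 54.42
tool_pos: [672.7, 7.0, 136.3]
tcp_rot: [0.707, 0.707, 0.0, 0.0]
contact_force: [0.3, -0.3, -1.5]
gripper_width: 16.3
grasp_force: 89.9
time_s: 54.67
tool_pos: [672.7, 7.0, 136.2]
tcp_rot: [0.707, 0.707, 0.0, 0.001]
contact_force: [-4.4, -0.4, 10.5]
gripper_width: 16.2
grasp_force: 91.5
```

Standing on the mat. Release slightly, rise, and move clear.

```bash
python3 -m pendant '[[[0,0,-0.004],[0,0,0],0.4],[[0,0,0],[0,0,0],0.5],[[0,0,0],[0,0,0],0.6],[[0,0,0],[0,0,0],0.6],[[0,0,-0.05],[0,0,0],0.6],[[0,0,-0.1],[0,0,0],0.6],[[0,0,-0.15],[0,0,0],0.6],[[0,0,-0.15],[0,0,0],0.6]]'
python3 -m pendant '[[[0,-0.15,0],[0,0,0],0.6],[[0,-0.16,0],[0,0,0],0.6],[[0,-0.16,0],[0,0,0],0.6],[[0,-0.16,0],[0,0,0],0.6],[[0,-0.16,0],[0,0,0],0.6],[[0,-0.16,0],[0,0,0],0.6],[[0,-0.1,0],[0,0,0],0.6],[[0,0,0],[0,0,0],0.6]]'
python3 -m pendant '[[[-0.16,0,0],[0,0,0],0.6],[[-0.16,0,0],[0,0,0],0.6],[[-0.16,0,0],[0,0,0],0.6],[[-0.16,0,0],[0,0,0],0.6],[[-0.16,0,0],[0,0,0],0.6],[[-0.16,0,0],[0,0,0],0.6],[[0,0,0],[0,0,0],0.6],[[0,0,0],[0,0,0],0.6]]'
python3 - <<'E'
from h import *
im=vision.capture('top');cv2.imwrite('pics/end.png',cv2.resize(im[120:370,105:530],None,fx=1.88,fy=1.88,interpolation=3)[:,:,::-1])
print(sil('shaker',30),sil('cork_mat',4),[np.round(d['location']).tolist() for d in models.spot_point('shaker','top')[:2]])
vision.capture('side');print([np.round(d['location']).tolist() for d in models.spot_point('shaker','side')[:2]])
E
```

```text
time_s: 55.33
tool_pos: [671.8, 7.0, 249.0]
tcp_rot: [0.707, 0.707, -0.001, -0.001]
contact_force: [0.8, 0.3, -1.0]
gripper_width: 51.4
grasp_force: 0.0
time_s: 56.0
tool_pos: [405.0, 7.0, 248.0]
tcp_rot: [0.707, 0.707, -0.003, 0.0]
contact_force: [-0.4, 0.4, 0.0]
gripper_width: 51.4
grasp_force: 0.0
time_s: 56.67
tool_pos: [409.9, -235.2, 248.2]
tcp_rot: [0.709, 0.705, 0.0, 0.0]
contact_force: [0.3, 0.3, 0.3]
gripper_width: 51.1
grasp_force: 0.0
[(0.69, (678, 5, 158, 68, 0.0)), (0.66, (476, -7, 177, 158, 0.3))] [(0.87, (674, 5, 169, 110, 1.2))] [[671.0, 8.0, 0.0], [500.0, 305.0, 3.0]]
[[672.0, 10.0, 5.0], [494.0, -392.0, 17.0]]
```

View pics/end.png

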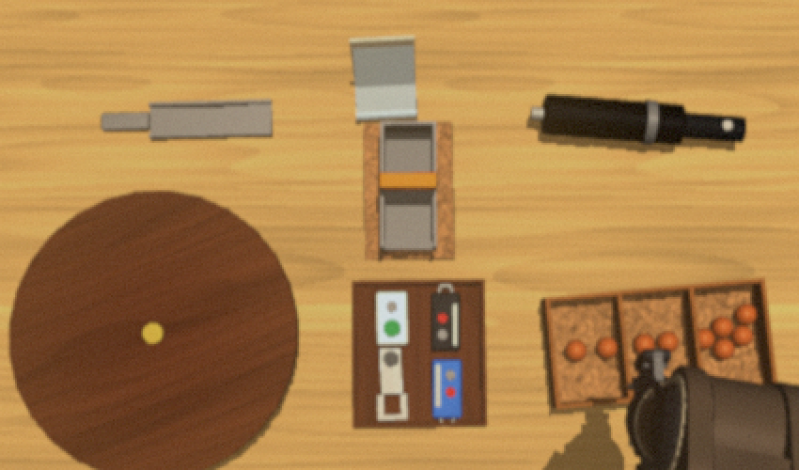

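The turntable is empty and all four things are in the valet tray. The empty shaker stands mid-mat at (408,187), and the balls lie 2/2/5 in the glove tray. Handing in.

```bash
python3 -c "
from cell import ctrl
print(ctrl.hand_in())"
```

```text
the job is handed in; nothing more can be done
None
```

Handed in with everything done as asked: both car keys, the garage remote and the bottle opener are in the valet tray, all nine balls are in the glove tray (2, 2 and 5 per bay), and the empty shaker stands upright on the middle of the cork mat.

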